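# Latch the plate chamber gas-tight

### The arm

A 7-joint arm with a two-finger parallel gripper is mounted at the origin on a cart in front of the work surface, level with it; the furniture and walls round the work are solid. World frame = base frame: x ahead of the robot, y to its left, z up, the work surface at z = 0. Lengths are in m, angles in rad, forces in N, time in s.
With the tool pointing down it reaches from about 0.4 to 0.875 m from the base axis. Payload 6.5 kg.
Tool frame: the origin (TCP) lies midway between the tips of the shut fingers; the grasp point (between the pads) lies env.tcp_to_grasp behind it (env.tcp_to_grasp is the distance from the TCP to the grasp point, in m); x points along the fingers, y is the direction in which the jaws open and shut, and the axes are right-handed (so a half turn about x gives the same grasp; the last joint's range is limited). The gripper opens to 85 mm and grips with 20 to 120 N. Pads are 22 mm wide; open, the fingers measure 114 mm over their backs; the gripper's body (76 mm by 85 mm) begins 54 mm behind the grasp point. The pads swing forward as they close: fully open they stand 13 mm farther back than shut.
Start: joints at [1.21, 0.536, -0.004, 1.538, 0.003, 1.067, -0.071], TCP at [0.189, -0.622, 0.231] pointing down, gripper open.
Joint ranges: [-2.7, 2.7], [-0.37, 2.16], [-1.27, 1.26], [0.24, 2.4], [-1.31, 4.45], [0.19, 1.91], [-2.76, 2.76]. Speed limits (rad/s): [2.39, 2.39, 3.14, 3.14, 3.14, 3.14, 3.14].

### API

Orientations are given as a rotation vector (axis times angle).
In Python, from bench import env gives the robot as it stands. The module is installed in compiled form; this text tells all that it offers.
- The arm moves only by the shell command python3 -m inch 'ROWS' [FORCE]. ROWS is JSON, a list of rows, each a list of 5 numbers: the shift along the tool's x, y, z in cm, then the turn about the tool's x in degrees, then the finger opening in cm, from 0 to 8.54. A call has 1 to 12 rows; each row shifts and turns the commanded pose from where the row before left it, along the tool's axes as they then stand; what a row does not reach is not made up. A row lasts 1/8 s, in which the tool goes at most 62.5 mm and 10.7 degrees, less where a joint would pass 70% of its speed; a pose out of reach is approached as far as the arm can. A call with a gripper value outside its range is refused whole. The fingers move at their own pace and stop on an object; FORCE is the grip in N (left out, the last holds). Time passes only in rows, so rows that do not move let the fingers close. It gives the time, the measured TCP pose, the force and the opening at its end, in the units of the state.
- env.get_obs(): the state, without advancing time (a new reading comes with each control period).
- env.grab_frame(name): name is "scene" or "top" or "wrist"; returns (picture, depth): 420x560x3 uint8, blue, green, red; 420x560 float32, m along the optical axis (not along the pixel's ray), 0 where there is no reading.
- env.camera_model(name): a dict with "fx", "fy", "cx", "cy" (pixels), "dist_coeffs" ([k1, k2, p1, p2, k3] as OpenCV has them; the pictures are not rectified), "rvec" (rotation vector, rad) and "tvec" (3), from world to camera coordinates, as OpenCV has them. Camera axes: x right, y down, z forward; pixel columns grow to the right and rows downward; lengths in m; the calibration is good to about 2 mm. A picture is of the moment at which its call begins: read the wrist's pose just before it. camera_model takes no time and is no camera call; for the wrist camera it gives the pose at the moment of the call.
- env.close_job(): hands the job in, once; it reports no verdict.
The state is a dict: "t": time; "joint_pos": joint angles; "qvel": joint speeds; "joint_torque": joint torques, N m; "position": TCP position; "tcp_rot": TCP orientation; "contact_force": force on the tool from outside, world axes, zero at the start; "wrist_torque": the same for the moment, N m; "gripper_width": finger opening in m.
Only numpy, scipy, OpenCV 4.12 (cv2) and the standard library are available. Lean on these libraries where they do the work, as an engineer would, in place of code of your own. Each camera call takes 0.05 s, during which the arm holds its last target. There are 200 camera calls.

### The job

Shut the front lid of the small metal culture-plate chamber gas-tight: push the lid up against its seal, flip the latch's wire bail forward so that its crossbar hooks in front of the keeper on the lid, then swing the latch lever over to the back and press it down until its end clicks under the spring catch and the lever stays down on its own. Feel your way: never push on or squeeze any part of the chamber with more than 25 N, and leave the bottle, the tip refill and the marker where they are.

Things in the scene. Friction and masses are not known exactly. Their poses are not given: they have to be found in the camera images.
- chamber: Fixed aluminium box, 140 x 140 mm and 110 mm high, on the worktop; holds a stack of culture plates. Origin at the centre of its underside; its x axis points from the lid side (front, -x, towards the robot) to the back, z up. All work is done in its x-z plane y = 0. Its flat top (z 110) carries the latch.
- lid_top (a point): Middle of the upper front edge of the lid, an upright 10 mm thick, 140 mm wide, 98 mm high aluminium-framed window panel in front of the box (any place along this edge beside the 28 mm wide keeper may be pushed). Lies at chamber x -81, z 110 mm when the lid is tight.
- lid (a joint): Lid angle (rad) about a hinge along its lower edge (chamber x -76, z 12 mm): 0 tight, larger = its top leans out to the front; stays where it is left. It meets the sprung rubber seal at about 0.047; from there the top edge springs back with roughly 10 N per mm (5 mm of travel): only the latch can hold it tight.
- keeper (a point): Keeper seat: middle of the front face of a 22 mm wide steel post, 17 mm high, on a steel plate on the lid's top (28 mm wide, its top 5 mm below this point, reaching 31 mm forward). From 5 mm above this point a lip juts 4 mm forward. At chamber x -79, z 122 mm when tight. The crossbar must come down in front of post and lip onto the plate; the lever then draws it back under the lip.
- lever_pivot (a point): Axis (along chamber y) of the latch lever, on top of the box, at chamber x -30, z 126 mm. Behind the lever stands a grey catch block with a sprung steel pawl, bevelled on top: its nose is 54 mm behind the pivot and reaches about 17 mm above the level lever. The block is set up to 6 mm higher or lower on each chamber, so where the pawl clicks over the lever's end must be felt.
- lever_tip (a point): Middle of the free rounded end of the steel lever, a flat bar 20 mm wide, 5 mm thick, 59 mm from the pivot. At the start it stands up; closed it lies back about level, 16 mm above the box top, its last 5 mm under the pawl. Press it with closed fingertips 25 to 45 mm from the pivot, clear of the pawl.
- lever (a joint): Lever angle (rad): 0 lying back level, pi/2 upright, 1.48 to 1.78 at the start; stays put unloaded. At 44 mm from the pivot it takes up to about 6 N from 0.45 rad on (the seal) and 11 to 17 N over the pawl's bevel. The click comes anywhere from about +0.13 to -0.09; 2 to 4 mm further a hard rubber foot stops the lever and the force shoots up. Let go before the click, it springs back to 0.4.
- bail_bar (a point): Middle of the crossbar (5 mm round, 36 mm long, along chamber y) of the U-shaped wire bail. Its legs, 36 mm apart, straddle the lever and turn on a pin in the lever 18 mm from the lever pivot; pin to crossbar 69 mm. At the start the bail has flopped back past upright, crossbar above the box; tipped forward past upright it falls by its own slight weight.
- bail (a joint): Angle of the bail against the lever (rad); bail joint minus lever joint minus 0.23 is the bail's angle in space: 0 pointing level to the front, pi/2 upright, about 1.75 to 2.05 at the start.
- bottle_mid (a point): Centre of a loose white reagent bottle, 47 mm across, 100 mm high, standing beside the chamber. Leave alone.
- refill_mid (a point): Centre of a loose pale green pipette tip refill block, 60 x 115 x 30 mm, beside the chamber. Leave alone.
- marker_mid (a point): Centre of a loose marker pen, 131 mm long, 12 mm thick, lying in front of the chamber. Leave alone.

How it is judged:
By the outcome, as a careful person would: the job done as asked, in the order asked, and still so for the second after the job is handed in, with the robot touching nothing.
It also fails if it takes over 58 s, if anything falls off the work surface, if the arm or the gripper's body presses on something with over 40 N, if the wrist force passes 120 N, or if a joint passes its speed limit or range.

## Working session

There is one attempt and no reset: what is moved stays moved. The work goes in short steps, Python scripts to look and compute and a shell command to move; the robot and the scene stay as the last step left them, time stands still between calls to the robot, and variables do not carry over. Pictures are saved under pics/ and viewed, about 8 in all and at most 12, crops included, and the job is handed in when it is done.

```bash
mkdir -p pics
cat > h.py <<'E'
import numpy as np, cv2
from bench import env
from scipy.spatial.transform import Rotation as R
def cam(n):
    m=env.camera_model(n);K=np.array([[m['fx'],0,m['cx']],[0,m['fy'],m['cy']],[0,0,1]])
    return K,np.array(m['dist_coeffs'],float),R.from_rotvec(np.ravel(m['rvec'])).as_matrix(),np.ravel(m['tvec'])
def ray(c,u,v):
    K,d,Rm,t=c
    p=cv2.undistortPoints(np.array([[[u,v]]],float),K,d).ravel()
    return -Rm.T@t, Rm.T@np.array([p[0],p[1],1])
def cloud(c,dep):
    K,d,Rm,t=c;h,w=dep.shape
    g=np.stack(np.meshgrid(np.arange(w),np.arange(h)),-1).reshape(-1,1,2).astype(float)
    p=cv2.undistortPoints(g,K,d).reshape(h,w,2)
    P=np.dstack([p,np.ones((h,w))])*dep[...,None]
    return (P-t)@Rm
def proj(c,P):
    K,d,Rm,t=c
    return cv2.projectPoints(np.atleast_2d(P).astype(float),cv2.Rodrigues(Rm)[0],t,K,d)[0].reshape(-1,2)
E
python3 - <<'E'
from h import *
o=env.get_obs();print({k:np.round(v,3) for k,v in o.items()},env.tcp_to_grasp)
for n in("scene","top"):
    im,d=env.grab_frame(n);cv2.imwrite(f'pics/{n}0.png',im);np.save(n+'0.npy',d)
    c=cam(n);print(n,-c[2].T@c[3],c[2][2])
E
```

```text
{'t': np.float64(0.0), 'joint_pos': array([ 1.21 ,  0.537, -0.004,  1.539,  0.003,  1.067, -0.071]), 'qvel': array([-0.001, -0.002, -0.001, -0.   ,  0.   , -0.001, -0.002]), 'joint_torque': array([-1.0000e-03, -5.8341e+01,  1.0480e+00, -2.5910e+01,  1.2000e-02,
        1.0000e-02, -0.0000e+00]), 'position': array([ 0.189, -0.621,  0.23 ]), 'tcp_rot': array([ 2.063,  0.308, -2.064]), 'contact_force': array([ 0.453,  0.053, -0.256]), 'wrist_torque': array([ 0.016, -0.038,  0.037]), 'gripper_width': np.float64(0.086)} 0.0187
scene [0.11615653 0.592409   0.73147116] [ 0.49135829 -0.49583848 -0.71603857]
top [0.4330409  0.19070171 0.97474614] [ 0.14176207  0.01804609 -0.98973625]
```

View pics/scene0.png

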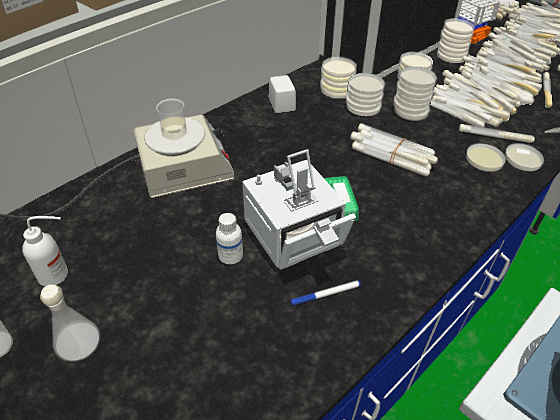

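View pics/top0.png

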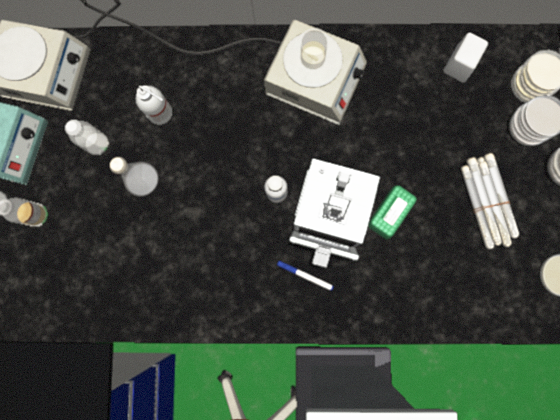

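Both views show the chamber (scene ~(300,215), top ~(335,200)) with the lid tipped forward, the bottle to its left, the refill to its right and the marker in front. Next I fit the box top.

Run:
```python
from h import *
for n in("top","scene"):
    c=cam(n);d=np.load(n+'0.npy');P=cloud(c,d);im=cv2.imread(f'pics/{n}0.png')
    box=[(285,395),(150,275)] if n=="top" else [(235,360),(140,270)]
    (u0,u1),(v0,v1)=box
    m=np.zeros(d.shape,np.uint8);m[v0:v1,u0:u1]=((abs(P[v0:v1,u0:u1,2]-.110)<.006)&(d[v0:v1,u0:u1]>0))*255
    m=cv2.morphologyEx(m,cv2.MORPH_OPEN,np.ones((5,5)))
    nl,lab,st,ce=cv2.connectedComponentsWithStats(m)
    k=1+np.argmax(st[1:,4]);q=P[lab==k]
    r=cv2.minAreaRect((q[:,:2]*1000).astype(np.float32));print(n,st[k],r,cv2.boxPoints(r).tolist(),np.median(q[:,2]))
    # things above box
    up=(P[...,2]>.116)&(P[...,2]<.25)&(d>0);up[:v0]=0;up[v1:]=0;up[:,:u0]=0;up[:,u1:]=0
    np.save(n+'_up.npy',P[up]);print(up.sum(), P[up][:,2].max())
    crop=im[v0-10:v1+10,u0-10:u1+10];cv2.imwrite(f'pics/{n}c.png',cv2.resize(crop,None,fx=4,fy=4,interpolation=cv2.INTER_CUBIC))
```

```text
top [ 296  160   82   82 3758] ((585.11962890625, 101.39105987548828), (138.48870849609375, 144.82235717773438), 74.2563247680664) [[496.6365661621094, 54.39202117919922], [636.0260009765625, 15.096763610839844], [673.6026611328125, 148.39010620117188], [534.2132568359375, 187.68536376953125]] 0.11201515570995946
737 0.21120085337766567
scene [ 244  171   97   59 2970] ((586.1376342773438, 100.87358856201172), (141.3350830078125, 143.29685974121094), 74.44573211669922) [[498.16357421875, 52.00670623779297], [636.2125244140625, 13.581520080566406], [674.1116943359375, 149.740478515625], [536.062744140625, 188.1656494140625]] 0.11030112897874211
1102 0.20950171116929237
```

```bash
cat >> h.py <<'E'
C=np.array([.5857,.1012,0]);YAW=np.deg2rad(-15.65)
RC=R.from_euler('z',YAW).as_matrix()
toC=lambda P:(np.asarray(P)-C)@RC*1000      # world m -> chamber mm
toW=lambda p:np.asarray(p)/1000@RC.T+C
E
python3 - <<'E'
from h import *
for n in("top","scene"):
    q=toC(np.load(n+'_up.npy'));q=q[abs(q[:,1])<25]
    print(n)
    for zl in range(115,215,8):
        s=q[(q[:,2]>=zl)&(q[:,2]<zl+8)]
        if len(s): print(zl,len(s),'x',np.percentile(s[:,0],[0,25,50,75,100]).round(),'y',np.percentile(s[:,1],[0,50,100]).round())
# lid from depth: points in front
c=cam("top");P=toC(cloud(c,np.load('top0.npy')));
for n in("top","scene"):
    P=toC(cloud(cam(n),np.load(n+'0.npy'))).reshape(-1,3)
    s=P[(P[:,0]<-84)&(P[:,0]>-170)&(abs(P[:,1])<72)&(P[:,2]>20)]
    for yl in range(-70,70,20):
        a=s[(s[:,1]>=yl)&(s[:,1]<yl+20)]
        if len(a): i=np.argsort(-a[:,2])[:8];print(n,yl,len(a),a[i].mean(0).round(),'xmin',a[:,0].min().round(),a[a[:,0].argmin(),2].round())
E
python3 -c "
import cv2;a=cv2.imread('pics/scenec.png');b=cv2.imread('pics/topc.png');print(a.shape,b.shape)"
```

```text
top
115 99 x [-105.  -49.  -16.   17.   53.] y [-24.   1.  25.]
123 110 x [-110. -105.  -99.   21.   52.] y [-15.  -1.  12.]
131 139 x [-105.  -25.   39.   45.   53.] y [-14.   0.  14.]
139 96 x [-40. -36.  31.  39.  52.] y [-21.   1.  19.]
147 48 x [-40. -37. -36. -31.  33.] y [-20.  -1.  19.]
155 19 x [-34. -33. -31. -30. -29.] y [-20.   0.  19.]
163 21 x [-31. -30. -30. -28. -25.] y [-19.   3.  19.]
171 19 x [-30. -30. -27. -26. -24.] y [-20.  -3.  19.]
179 37 x [-30. -29. -27. -23. -18.] y [-20.  -0.  19.]
187 24 x [-30. -27. -21. -19. -17.] y [-20.  -2.  19.]
195 13 x [-18. -16. -15. -14. -12.] y [-20. -16.  19.]
203 68 x [-14. -11. -10.  -9.  -7.] y [-19.   0.  20.]
211 1 x [-11. -11. -11. -11. -11.] y [18. 18. 18.]
scene
115 154 x [-109.  -25.   16.   32.   52.] y [-14.   5.  16.]
123 184 x [-113. -105.  -38.  -27.   52.] y [-15.   3.  16.]
131 139 x [-42. -23.  30.  46.  54.] y [-15.   2.  15.]
139 145 x [-42. -39. -33.  30.  52.] y [-21.   0.  21.]
147 68 x [-42. -35. -32. -31. -28.] y [-20.   1.  20.]
155 63 x [-36. -32. -31. -30. -27.] y [-20.   0.  20.]
163 63 x [-33. -31
[... 319 characters left out ...]
 75 [-98. -61. 111.] xmin -104.0 102.0
top -50 71 [-97. -41. 111.] xmin -103.0 107.0
top -30 99 [-101.  -12.  121.] xmin -132.0 109.0
top -10 224 [-103.    1.  132.] xmin -133.0 109.0
top 10 104 [-102.   11.  124.] xmin -132.0 107.0
top 30 71 [-98.  39. 112.] xmin -102.0 106.0
top 50 72 [-97.  60. 111.] xmin -102.0 99.0
scene -70 217 [-100.  -60.  109.] xmin -105.0 101.0
scene -50 135 [-98. -41. 109.] xmin -105.0 104.0
scene -30 95 [-105.  -11.  122.] xmin -133.0 107.0
scene -10 354 [-105.    1.  129.] xmin -135.0 106.0
scene 10 293 [-106.   11.  128.] xmin -135.0 108.0
scene 30 197 [-99.  40. 109.] xmin -105.0 106.0
scene 50 262 [-99.  61. 109.] xmin -105.0 103.0
(600, 580, 3) (580, 520, 3)
```

View pics/scenec.png

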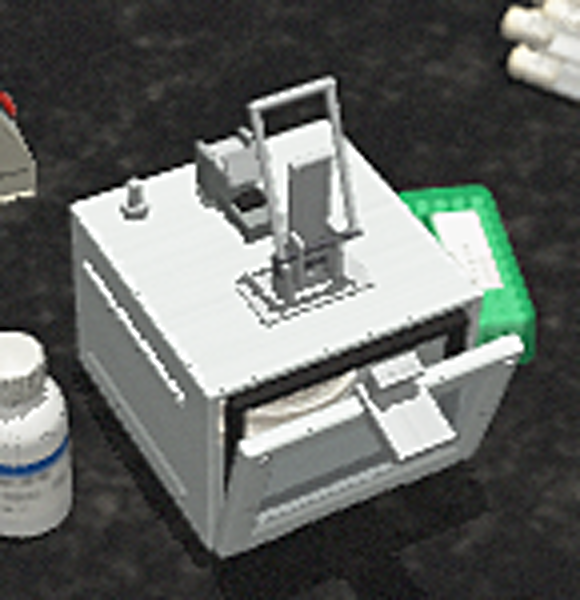

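Scene crop: lever upright (~(310,200)), bail tipped back with crossbar at ~(290,95), pin low at ~(300,240), catch block at ~(230,170), keeper plate at (415,410), lid about 0.22 rad open. The geometry matches the fit. Now the first approach numbers.

```bash
cat > go.py <<'E'
import sys
from h import *
# usage: go.py x y z (chamber mm, of TCP): prints shift in tool cm
o=env.get_obs();T=R.from_rotvec(o['tcp_rot']).as_matrix();p=np.array(o['position'])
print('t',round(float(o['t']),2),'TCP ch',toC(p).round(1),'F ch',(np.array(o['contact_force'])@RC).round(1))
ty=T[:,1]@RC; print('tool axes in ch x',(T[:,0]@RC).round(3),'y',ty.round(3),'z',(T[:,2]@RC).round(3))
# turn about tool x so tool y -> +-chamber y
a=np.degrees(np.arctan2((T[:,2])@RC[:,1],T[:,1]@RC[:,1]));print('turn deg to align y->+ychamber',round(a,1),'or',round((a+360)%360-180,1))
if len(sys.argv)>3:
    tgt=toW([float(v) for v in sys.argv[1:4]]);print('shift cm',(T.T@(tgt-p)*100).round(2))
E
python3 go.py -135 -42 260; sed -n 1,5p go.py >/dev/null; python3 -c "
from h import *
for n,P in (('start',[.189,-.622]),):print(toC([*P,0]))"
```

```text
t 0.1 TCP ch [-187.4 -802.9  230.5] F ch [ 0.8 -0.8 -0. ]
tool axes in ch x [-0.001  0.001 -1.   ] y [ 0.538 -0.843 -0.002] z [-0.843 -0.538  0.   ]
turn deg to align y->+ychamber -147.5 or 32.5
shift cm [ -2.86 -61.33 -45.35]
[-186.9027458  -803.40307045    0.        ]
```

```bash
python3 -m inch '[[-0.5,-4.0,-4.6,0,0],[-0.5,-4.0,-4.6,0,0],[-0.5,-4.0,-4.6,0,0],[-0.5,-4.0,-4.6,0,0],[-0.5,-4.0,-4.6,0,0],[-0.5,-4.0,-4.6,0,0],[-0.5,-4.0,-4.6,0,0],[-0.5,-4.0,-4.6,0,0],[0,0,0,10.5,0],[0,0,0,10.5,0],[0,0,0,10.5,0],[0,0,0,1,0]]' 40; python3 go.py -135 -42 250
```

```text
t: 1.6
position: [0.4478, -0.2087, 0.271]
tcp_rot: [-2.075, 0.284, 2.077]
contact_force: [-0.3, 0.5, -0.2]
gripper_width: 0.0
t 1.6 TCP ch [ -49.2 -335.6  271. ] F ch [-0.4  0.4 -0.2]
tool axes in ch x [-0.001 -0.    -1.   ] y [ 0.002 -1.     0.   ] z [-1.    -0.002  0.001]
turn deg to align y->+ychamber -179.9 or 0.1
shift cm [  2.11 -29.37   8.53]
```

```bash
python3 -m inch '[[0,-5.9,1.7,0,0],[0,-5.9,1.7,0,0],[0,-5.9,1.7,0,0],[0.4,-5.9,1.7,0,0],[0.4,-5.8,1.7,0,0],[5,0,0,0,0],[5,0,0,0,0],[5,0,0,0,0],[2.0,0,0,0,0],[0,0,0,0,0]]'; python3 go.py -119 -42 98
```

```text
t: 2.85
position: [0.4439, 0.097, 0.092]
tcp_rot: [-2.074, 0.283, 2.081]
contact_force: [0.6, 0.1, 0.5]
gripper_width: -0.0001
t 2.85 TCP ch [-135.4  -42.3   92. ] F ch [0.5 0.3 0.5]
tool axes in ch x [-0.003 -0.001 -1.   ] y [ 0.004 -1.     0.001] z [-1.    -0.004  0.003]
turn deg to align y->+ychamber -179.8 or 0.2
shift cm [-0.6  -0.03 -1.64]
```

```bash
for i in 1; do python3 -m inch '[[-0.3,0,-0.5,0,0],[-0.3,0,-0.5,0,0],[0,0,-0.5,0,0],[0,0,-0.3,0,0],[0,0,-0.3,0,0]]'; python3 -m inch '[[0,0,-0.3,0,0],[0,0,-0.3,0,0]]'|grep -E "pos|force";python3 -m inch '[[0,0,-0.3,0,0],[0,0,-0.2,0,0]]'|grep -E "pos|force"; done; python3 go.py -97 -42 98
```

```text
t: 3.48
position: [0.4649, 0.0916, 0.0993]
tcp_rot: [-2.075, 0.285, 2.077]
contact_force: [-3.5, 2.3, 2.9]
gripper_width: 0.0001
position: [0.4708, 0.09, 0.0991]
contact_force: [-4.3, 1.0, 2.0]
position: [0.4763, 0.0885, 0.0993]
contact_force: [-2.2, 0.3, 2.1]
t 3.98 TCP ch [-101.9  -41.8   99.3] F ch [-2.2 -0.3  2.1]
tool axes in ch x [ 0. -0. -1.] y [ 0.001 -1.     0.   ] z [-1.    -0.001 -0.   ]
turn deg to align y->+ychamber -180.0 or 0.0
shift cm [ 0.13  0.02 -0.49]
```

Lid is moving with ~3–4 N of friction; continue finely to the seal.

```bash
for r in 1; do python3 -m inch '[[0,0,-0.2,0,0],[0,0,-0.1,0,0]]'|grep -E "pos|force"; python3 -m inch '[[0,0,-0.1,0,0],[0,0,0,0,0]]'|grep -E "pos|force"; python3 -m inch '[[0,0,-0.1,0,0],[0,0,0,0,0]]'|grep -E "pos|force";done; python3 go.py
```

```text
position: [0.4791, 0.0877, 0.0993]
contact_force: [-2.8, -0.5, 1.7]
position: [0.4801, 0.0875, 0.0993]
contact_force: [-1.6, 0.5, 2.0]
position: [0.481, 0.0872, 0.0993]
contact_force: [-1.7, 0.7, 1.0]
t 4.72 TCP ch [-97.1 -41.7  99.3] F ch [-1.8  0.2  1. ]
tool axes in ch x [ 0.  0. -1.] y [ 0.001 -1.    -0.   ] z [-1.    -0.001 -0.   ]
turn deg to align y->+ychamber -180.0 or 0.0
```

```bash
for r in 1; do python3 -m inch '[[0,0,-0.1,0,0],[0,0,-0.1,0,0]]'|grep -E "force"; python3 -m inch '[[0,0,-0.1,0,0],[0,0,0,0,0]]'|grep -E "pos|force"; python3 go.py;done
```

```text
contact_force: [-4.8, 1.4, 3.0]
position: [0.4829, 0.0866, 0.0992]
contact_force: [-5.5, 2.1, 4.7]
t 5.22 TCP ch [-95.  -41.7  99.2] F ch [-5.9  0.5  4.7]
tool axes in ch x [-0.002 -0.001 -1.   ] y [ 0.001 -1.     0.001] z [-1.    -0.001  0.002]
turn deg to align y->+ychamber -179.9 or 0.1
```

```bash
for r in 1; do python3 -m inch '[[0,0,-0.1,0,0],[0,0,0,0,0]]'|grep -E "force"; python3 -m inch '[[0,0,-0.1,0,0],[0,0,0,0,0]]'|grep -E "pos|force"; python3 go.py;done
```

```text
contact_force: [-6.7, 1.6, 6.2]
position: [0.4834, 0.0865, 0.099]
contact_force: [-7.7, 2.7, 7.7]
t 5.72 TCP ch [-94.5 -41.8  99. ] F ch [-8.2  0.6  7.7]
tool axes in ch x [-0.004 -0.001 -1.   ] y [ 0.002 -1.     0.001] z [-1.    -0.002  0.004]
turn deg to align y->+ychamber -179.9 or 0.1
```

```bash
python3 -m inch '[[0,0,0.5,0,0],[0,0,2,0,0],[-3,0,0.5,0,0],[-6,0,0,0,0],[-6,0,0,0,0],[0,-2,-5,0,0],[0,-2.2,-5,0,0],[0,0,-4,0,0],[0,0,0,0,0]]'; python3 go.py 22 0 196
python3 - <<'E'
from h import *
im,d=env.grab_frame("scene");cv2.imwrite('pics/s1.png',cv2.resize(im[110:290,200:400],None,fx=3,fy=3,interpolation=cv2.INTER_CUBIC))
P=toC(cloud(cam("scene"),d)).reshape(-1,3)
s=P[(P[:,0]<-76)&(P[:,0]>-170)&(abs(P[:,1])<72)&(P[:,2]>90)&(P[:,2]<140)]
for a,b in((-70,-30),(-14,14),(30,70)):
    q=s[(s[:,1]>a)&(s[:,1]<b)];print(a,len(q),'xmin',np.percentile(q[:,0],[1,50]).round(),'z',np.percentile(q[:,2],[50,99]).round())
E
```

```text
t: 6.85
position: [0.6058, 0.0949, 0.2487]
tcp_rot: [-2.076, 0.288, 2.072]
contact_force: [0.6, -0.7, -0.2]
gripper_width: -0.0001
t 6.85 TCP ch [ 21.   -0.7 248.7] F ch [ 0.8 -0.5 -0.2]
tool axes in ch x [ 0.002  0.    -1.   ] y [-0.003 -1.    -0.   ] z [-1.     0.003 -0.002]
turn deg to align y->+ychamber 179.9 or -0.1
shift cm [ 5.27 -0.07 -0.09]
-70 188 xmin [-87. -84.] z [107. 112.]
-14 423 xmin [-115.  -93.] z [117. 133.]
30 222 xmin [-86. -83.] z [106. 113.]
```

```bash
python3 -m inch '[[2.6,0,0,0,0],[2.6,0,0,0,0],[0,0,0.6,0,0],[0,0,0.6,0,0],[0,0,0.6,0,0],[0,0,0.5,0,0],[0,0,0.5,0,0]]'; python3 -m inch '[[0,0,0.5,0,0],[0,0,0.5,0,0],[0,0,0.5,0,0]]'|grep force;python3 -m inch '[[0,0,0.5,0,0],[0,0,0.5,0,0]]'|grep force; python3 go.py
```

```text
t: 7.78
position: [0.5758, 0.1044, 0.1977]
tcp_rot: [-2.076, 0.284, 2.075]
contact_force: [0.5, -0.3, 0.1]
gripper_width: 0.0001
contact_force: [-1.1, -1.1, -0.9]
contact_force: [0.8, -1.3, -0.4]
t 8.4 TCP ch [-35.6   0.3 197.3] F ch [ 1.1 -1.1 -0.4]
tool axes in ch x [-0. -0. -1.] y [ 0.001 -1.     0.   ] z [-1.    -0.001  0.   ]
turn deg to align y->+ychamber -180.0 or 0.0
```

Run:
```python
from h import *
im,d=env.grab_frame("scene");cv2.imwrite('pics/s2.png',cv2.resize(im[110:290,200:400],None,fx=3,fy=3,interpolation=cv2.INTER_CUBIC))
```

```text
(no output)
```

View pics/s2.png

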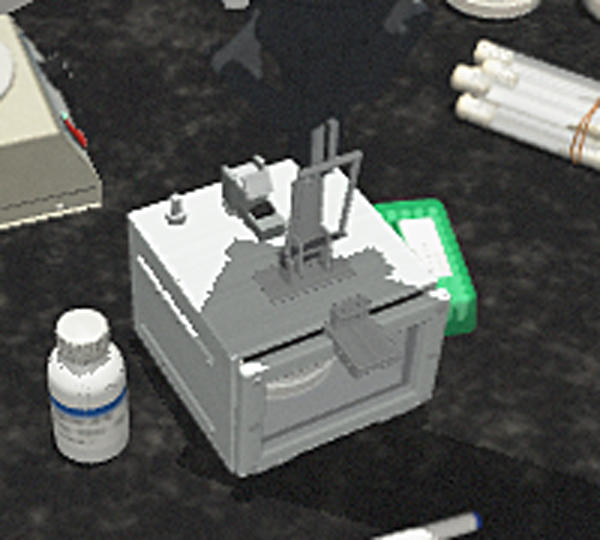

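The lid is nearly shut, and the bail (crossbar ~(340,165)) has passed upright and is mid-fall. I'll let time pass while moving up, then check.

```bash
python3 -m inch '[[0,0,0.3,0,0],[0,0,0,0,0],[-5,0,0,0,0],[0,0,4,0,0]]'
python3 - <<'E'
from h import *
im,d=env.grab_frame("scene");cv2.imwrite('pics/s3.png',cv2.resize(im[130:270,230:370],None,fx=4,fy=4,interpolation=cv2.INTER_CUBIC))
P=toC(cloud(cam("scene"),d)).reshape(-1,3)
s=P[(P[:,0]>-140)&(P[:,0]<-10)&(abs(P[:,1])<25)&(P[:,2]>113)&(P[:,2]<225)]
for x in range(-120,-10,8):
    q=s[(s[:,0]>=x)&(s[:,0]<x+8)]
    if len(q):print(x,len(q),'z',np.percentile(q[:,2],[0,50,100]).round(),'|y|>15 z',np.round(np.percentile(q[abs(q[:,1])>15.5][:,2],[0,50,100])) if (abs(q[:,1])>15.5).any() else '')
E
```

```text
t: 8.95
position: [0.5144, 0.1227, 0.2507]
tcp_rot: [-2.08, 0.284, 2.065]
contact_force: [-0.8, 1.2, -0.1]
gripper_width: 0.0
-120 26 z [113. 116. 120.] |y|>15 z 
-112 59 z [113. 116. 118.] |y|>15 z 
-104 64 z [113. 116. 118.] |y|>15 z 
-96 58 z [115. 117. 130.] |y|>15 z 
-88 131 z [113. 122. 133.] |y|>15 z [113. 113. 113.]
-80 27 z [114. 130. 134.] |y|>15 z 
-72 84 z [193. 206. 209.] |y|>15 z [193. 205. 209.]
-64 27 z [178. 188. 199.] |y|>15 z [178. 188. 199.]
-56 30 z [162. 172. 181.] |y|>15 z [162. 172. 181.]
-48 71 z [113. 144. 166.] |y|>15 z [113. 151. 166.]
-40 150 z [113. 132. 183.] |y|>15 z [113. 114. 144.]
-32 236 z [113. 160. 186.] |y|>15 z [113. 114. 114.]
-24 11 z [113. 114. 132.] |y|>15 z [113. 113. 114.]
```

View pics/s3.png

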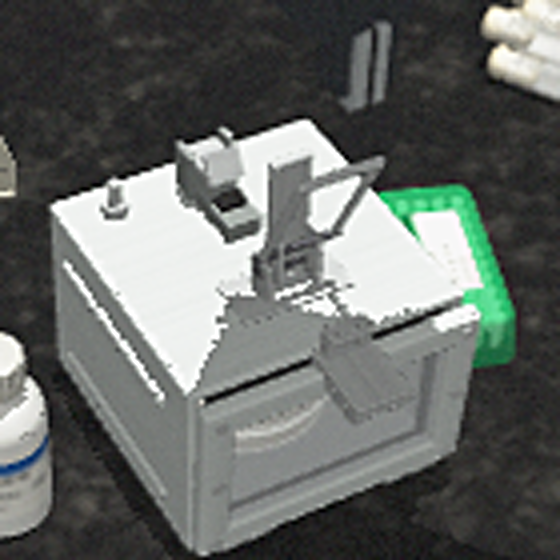

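The bail is still falling slowly forward (crossbar at ~(375,165), chamber (-69, 206)). Waiting.

```bash
python3 -m inch '[[0,0,0,0,0],[0,0,0,0,0],[0,0,0,0,0],[0,0,0,0,0],[0,0,0,0,0],[0,0,0,0,0]]'; python3 go.py -56 0 165
python3 - <<'E'
from h import *
im,d=env.grab_frame("scene");cv2.imwrite('pics/s4.png',cv2.resize(im[130:270,230:370],None,fx=4,fy=4,interpolation=cv2.INTER_CUBIC))
P=toC(cloud(cam("scene"),d)).reshape(-1,3)
s=P[(P[:,0]>-140)&(P[:,0]<-10)&(abs(P[:,1])<25)&(P[:,2]>113)&(P[:,2]<225)]
for x in range(-120,-10,8):
    q=s[(s[:,0]>=x)&(s[:,0]<x+8)];e=q[abs(q[:,1])>15.5]
    if len(q):print(x,len(q),'z',np.percentile(q[:,2],[0,50,100]).round(),'|y|>15 z',np.round(np.percentile(e[:,2],[0,50,100])) if len(e) else '')
E
```

```text
t: 9.75
position: [0.5105, 0.1226, 0.2472]
tcp_rot: [-2.076, 0.285, 2.076]
contact_force: [-0.6, -0.2, 0.4]
gripper_width: -0.0001
t 9.75 TCP ch [-78.2   0.3 247.2] F ch [-0.5 -0.3  0.4]
tool axes in ch x [-0. -0. -1.] y [ 0.001 -1.     0.   ] z [-1.    -0.001  0.   ]
turn deg to align y->+ychamber -180.0 or 0.0
shift cm [ 8.22  0.03 -2.22]
-120 29 z [113. 115. 118.] |y|>15 z 
-112 84 z [113. 116. 123.] |y|>15 z [118. 120. 123.]
-104 69 z [113. 120. 125.] |y|>15 z [115. 121. 125.]
-96 80 z [114. 117. 129.] |y|>15 z [122. 125. 128.]
-88 146 z [115. 125. 134.] |y|>15 z [124. 127. 131.]
-80 46 z [118. 130. 133.] |y|>15 z [126. 130. 133.]
-72 26 z [113. 133. 135.] |y|>15 z [113. 133. 135.]
-64 26 z [114. 136. 138.] |y|>15 z [130. 136. 138.]
-56 24 z [134. 139. 143.] |y|>15 z [134. 139. 143.]
-48 67 z [113. 141. 149.] |y|>15 z [113. 141. 144.]
-40 144 z [113. 141. 186.] |y|>15 z [113. 142. 146.]
-32 274 z [113. 160. 186.] |y|>15 z [113. 114. 114.]
-24 13 z [113. 114. 132.] |y|>15 z [113. 113. 114.]
```

View pics/s4.png

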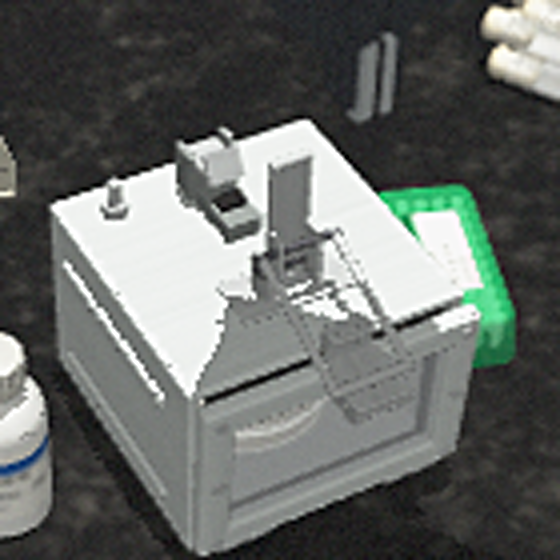

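Crossbar now lies on the keeper plate in front of the post (crossbar ~(380,410) in the crop, chamber x ≈ -107, z ≈ 120), legs on both sides of the keeper. Now the lever: go in front of it and push along its arc.

```bash
python3 -m inch '[[0,0,-2.2,0,0],[4,0,0,0,0],[3.6,0,0,0,0],[0,0,-0.6,0,0],[0,0,-0.6,0,0],[0,0,-0.6,0,0],[0.1,0,-0.6,0,0],[0,0,0,0,0]]'; python3 go.py -20.7 0 166.2;  python3 -m inch '[[0.1,0,-0.3,0,0],[0.1,0,-0.3,0,0],[0.2,0,-0.5,0,0],[0,0,0,0,0]]'|grep force; python3 go.py -11 0 159.6
```

```text
t: 10.8
position: [0.5557, 0.11, 0.1708]
tcp_rot: [-2.077, 0.285, 2.074]
contact_force: [-1.3, -0.7, 0.7]
gripper_width: 0.0001
t 10.8 TCP ch [-31.3   0.4 170.8] F ch [-1.  -1.   0.7]
tool axes in ch x [ 0.001  0.    -1.   ] y [ 0. -1. -0.] z [-1.    -0.    -0.001]
turn deg to align y->+ychamber -180.0 or 0.0
shift cm [ 0.46  0.04 -1.06]
contact_force: [-0.1, 0.3, 0.1]
t 11.3 TCP ch [-20.8   0.2 166. ] F ch [-0.2  0.3  0.1]
tool axes in ch x [ 0. -0. -1.] y [ 0. -1.  0.] z [-1. -0. -0.]
turn deg to align y->+ychamber -180.0 or 0.0
shift cm [ 0.64  0.02 -0.98]
```

```bash
python3 -m inch '[[0.2,0,-0.4,0,0],[0.2,0,-0.3,0,0],[0.25,0,-0.3,0,0],[0,0,0,0,0]]'|grep force; python3 -m inch '[[0.4,0,-0.4,0,0],[0.4,0,-0.3,0,0],[0,0,0,0,0]]'|grep force; python3 go.py 0.4 0 143.7
python3 - <<'E'
from h import *
im,d=env.grab_frame("scene");cv2.imwrite('pics/s5.png',cv2.resize(im[130:270,230:370],None,fx=4,fy=4,interpolation=cv2.INTER_CUBIC))
E
```

```text
contact_force: [-0.2, -0.8, -0.7]
contact_force: [-0.0, -0.3, 0.1]
t 12.18 TCP ch [ -4.2   0.2 151.2] F ch [ 0.  -0.3  0.1]
tool axes in ch x [-0.001 -0.    -1.   ] y [ 0. -1.  0.] z [-1.    -0.     0.001]
turn deg to align y->+ychamber -180.0 or 0.0
shift cm [ 0.75  0.02 -0.46]
```

View pics/s5.png

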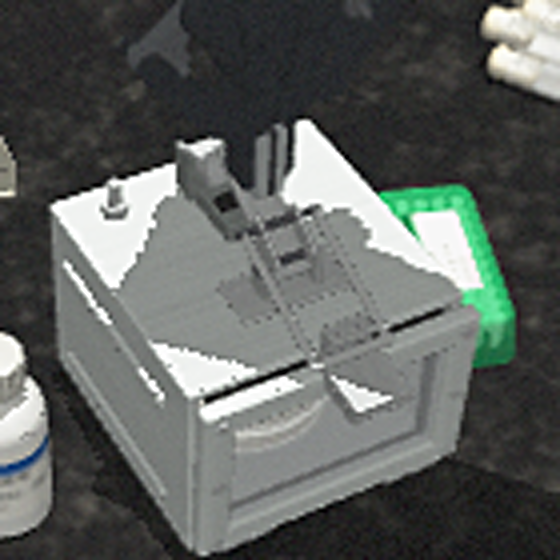

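The lever has followed the fingers back and the crossbar (~(350,350)) has been drawn up against the front of the keeper post. Pressing on down in small steps.

```bash
python3 -m inch '[[0.35,0,-0.3,0,0],[0.2,0,-0.15,0,0],[0,0,0,0,0]]'|grep force; python3 -m inch '[[0.2,0,-0.1,0,0],[0,0,0,0,0]]'|grep force;  python3 -m inch '[[0.2,0,-0.1,0,0],[0,0,0,0,0]]'|grep force; python3 go.py 2.9 0 136.3
```

```text
contact_force: [-1.4, 0.4, 1.1]
contact_force: [-3.0, 0.9, 1.7]
contact_force: [-2.7, 1.0, 2.6]
t 13.1 TCP ch [  2.1   0.4 142.1] F ch [-2.9  0.2  2.6]
tool axes in ch x [-0. -0. -1.] y [ 0.001 -1.     0.   ] z [-1.    -0.001  0.   ]
turn deg to align y->+ychamber -179.9 or 0.1
shift cm [ 0.58  0.04 -0.08]
```

```bash
python3 -m inch '[[0.2,0,0,0,0],[0,0,0,0,0]]'|grep force; python3 -m inch '[[0.2,0,0,0,0],[0,0,0,0,0]]'|grep force;  python3 -m inch '[[0.15,0,0,0,0],[0,0,0,0,0]]'|grep force; python3 go.py 2.9 0 136.3
```

```text
contact_force: [-2.5, 1.4, 2.7]
contact_force: [-1.5, -0.4, 4.2]
contact_force: [-0.8, 0.1, 4.6]
t 13.85 TCP ch [  3.6   0.5 137.3] F ch [-0.8 -0.1  4.6]
tool axes in ch x [ 0.002  0.001 -1.   ] y [ 0.    -1.    -0.001] z [-1.    -0.    -0.002]
turn deg to align y->+ychamber -180.0 or 0.0
shift cm [0.1  0.05 0.07]
```

```bash
for k in 1; do python3 -m inch '[[0.1,0,0,0,0],[0,0,0,0,0]]'|grep -E "pos|force"; python3 -m inch '[[0.1,0,0,0,0],[0,0,0,0,0]]'|grep -E "pos|force";  python3 -m inch '[[0.1,0,0,0,0],[0,0,0,0,0]]'|grep -E "pos|force"; done
```

```text
position: [0.5894, 0.1007, 0.1367]
contact_force: [-0.8, -0.7, 7.7]
position: [0.5895, 0.1007, 0.1361]
contact_force: [-1.9, -1.1, 11.2]
position: [0.5897, 0.1006, 0.1353]
contact_force: [-2.7, -1.6, 12.4]
```

```bash
python3 -m inch '[[0.1,0,0,0,0],[0,0,0,0,0]]'|grep -E "pos|force"; python3 -m inch '[[0.1,0,0,0,0],[0,0,0,0,0]]'|grep -E "pos|force"
```

```text
position: [0.5899, 0.1006, 0.1346]
contact_force: [-2.1, -1.2, 12.7]
position: [0.5901, 0.1005, 0.1337]
contact_force: [-2.1, -2.1, 14.8]
```

```bash
python3 -m inch '[[0.1,0,0,0,0],[0,0,0,0,0]]'|grep -E "pos|force"; python3 -m inch '[[0.1,0,0,0,0],[0,0,0,0,0]]'|grep -E "pos|force"
```

```text
position: [0.5902, 0.1005, 0.1329]
contact_force: [-2.5, -1.5, 15.6]
position: [0.5904, 0.1004, 0.1312]
contact_force: [0.7, -1.1, 8.1]
```

Force fell from 15.6 to 8 N, which could be the click. One more small step to be sure.

```bash
python3 -m inch '[[0.07,0,0,0,0],[0,0,0,0,0]]'|grep -E "pos|force"
```

```text
position: [0.5904, 0.1003, 0.13]
contact_force: [3.7, -1.2, 5.1]
```

```bash
python3 -m inch '[[-0.15,0,0,0,0],[0,0,0,0,0]]'|grep -E "pos|force"; python3 -m inch '[[-0.2,0,0,0,0],[0,0,0,0,0]]'|grep -E "pos|force"; python3 -m inch '[[-0.3,0,0,0,0],[0,0,0,0,0]]'|grep -E "pos|force"
```

```text
position: [0.5873, 0.1008, 0.1301]
contact_force: [-0.0, -0.8, 1.5]
position: [0.5877, 0.101, 0.1324]
contact_force: [-0.1, -0.3, 0.9]
position: [0.5881, 0.101, 0.1358]
contact_force: [-0.4, -0.7, -0.8]
```

Force vanished within 2 mm of lifting, so the lever is held. Retreat clear and look.

```bash
python3 -m inch '[[-2,0,0,0,0],[-5,0,0,0,0],[-5,0,0,0,0],[0,5,3,0,0],[0,5,3,0,0],[0,5,3,0,0],[0,5,3,0,0],[0,0,0,0,0]]'
python3 - <<'E'
from h import *
im,d=env.grab_frame("scene");cv2.imwrite('pics/s6.png',cv2.resize(im[130:270,230:370],None,fx=4,fy=4,interpolation=cv2.INTER_CUBIC))
P=toC(cloud(cam("scene"),d)).reshape(-1,3)
s=P[(P[:,0]>-140)&(P[:,0]<60)&(abs(P[:,1])<25)&(P[:,2]>113)&(P[:,2]<225)]
for x in range(-120,60,8):
    q=s[(s[:,0]>=x)&(s[:,0]<x+8)];e=q[abs(q[:,1])>15.5];i=q[abs(q[:,1])<9]
    f=lambda v:np.round(np.percentile(v[:,2],[0,50,100])) if len(v) else ''
    print(x,len(q),'|y|<9',f(i),'|y|>15',f(e))
for a,b in((-70,-30),(30,70)):
    q=P[(P[:,0]<-70)&(P[:,0]>-130)&(P[:,1]>a)&(P[:,1]<b)&(P[:,2]>90)&(P[:,2]<140)];print('lid',np.percentile(q[:,0],[1,20]).round(1))
im,d=env.grab_frame("top");cv2.imwrite('pics/t6.png',cv2.resize(im[140:310,260:430],None,fx=3.4,fy=3.4,interpolation=cv2.INTER_CUBIC))
E
```

```text
t: 17.6
position: [0.416, -0.0625, 0.2566]
tcp_rot: [-2.073, 0.293, 2.073]
contact_force: [1.7, 0.7, 0.2]
gripper_width: -0.0001
-120 0 |y|<9  |y|>15 
-112 64 |y|<9 [113. 117. 119.] |y|>15 
-104 61 |y|<9 [115. 118. 120.] |y|>15 
-96 57 |y|<9 [115. 117. 119.] |y|>15 
-88 141 |y|<9 [115. 122. 134.] |y|>15 [119. 122. 125.]
-80 85 |y|<9 [122. 131. 133.] |y|>15 [120. 123. 126.]
-72 23 |y|<9 [130. 130. 130.] |y|>15 [122. 125. 128.]
-64 15 |y|<9  |y|>15 [125. 127. 128.]
-56 26 |y|<9 [113. 113. 113.] |y|>15 [125. 128. 130.]
-48 34 |y|<9 [113. 113. 113.] |y|>15 [113. 130. 133.]
-40 120 |y|<9 [113. 128. 140.] |y|>15 [113. 131. 136.]
-32 99 |y|<9 [113. 129. 139.] |y|>15 [113. 134. 137.]
-24 83 |y|<9 [127. 130. 141.] |y|>15 [113. 136. 138.]
-16 71 |y|<9 [128. 135. 140.] |y|>15 [135. 138. 139.]
-8 16 |y|<9 [128. 129. 136.] |y|>15 
0 40 |y|<9 [119. 130. 133.] |y|>15 
8 45 |y|<9 [114. 130. 133.] |y|>15 
16 43 |y|<9 [114. 130. 133.] |y|>15 
24 75 |y|<9 [113. 132. 145.] |y|>15 
32 79 |y|<9 [114. 139. 145.] |y|>15 
40 45 |y|<9 [132. 134. 137.] |y|>15 
48 38 |y|<9 [132. 134. 136.] |y|>15 
56 4 |y|<9 [132. 132. 133.] |y|>15 
lid [-83.2 -81.4]
lid [-82.5 -80.9]
```

View pics/s6.png

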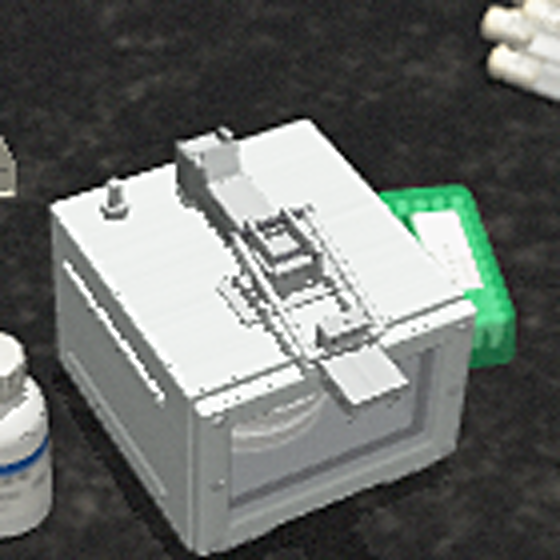

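View pics/t6.png

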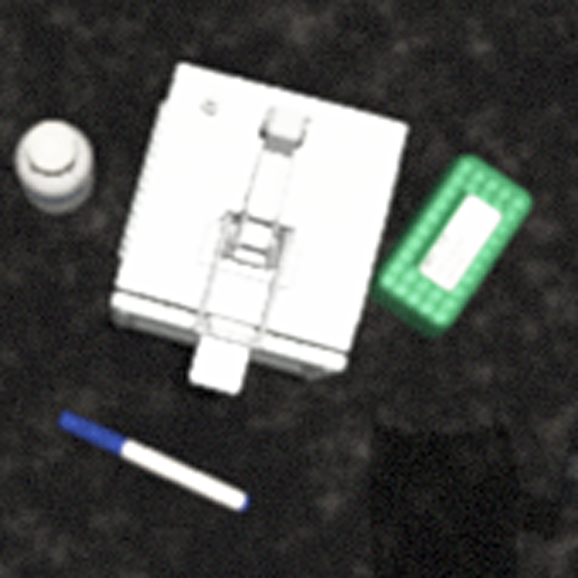

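Both views show the lever lying level (top ~z 130) with its end under the catch. The crossbar is in front of the post, the lid is shut, and bottle, refill and marker look undisturbed. Handing in.

```bash
python3 -c "
from bench import env
print(env.close_job(), env.get_obs()['t'])"
```

```text
the job is handed in; nothing more can be done
the job is handed in; nothing more can be done
```

The chamber lid is shut and latched, and the job is handed in at about 18 s of robot time.

- **Lid:** I pushed it against the seal with about 11 N at most.
- **Bail:** I tipped it forward past upright. It fell by itself, and its crossbar came down on the plate in front of the keeper.
- **Lever:** I swung it back and pressed it down in 1 mm steps. The force rose to about 16 N over the pawl, then fell to 8 N and 5 N, which I took as the click. On easing off, the force was gone within about 2 mm.

**Final check, arm clear of the chamber:**
- The lever lies level with its end under the catch, and had stayed so for over a second.
- The crossbar is in front of the post at lip height.
- The lid's upper edge is at chamber x of about -82 mm; tight is -81 mm, so this matches within the 2 mm calibration.
- The bottle, refill and marker look undisturbed in the pictures; I did not measure their positions.

No check failed or disagreed. The force was only read at the end of each step, so a brief higher peak between readings can't be ruled out.

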